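Square the check tile into the colour reader's corner with the pestle

TASK

Pick up the short wooden pestle and with it nudge the white tile across the colour reader's bed: press it square against the long back ledge beside the white housing, then along that ledge and against the side ledge, with a firm 5 N or so each time and never more than 8 N on the tile, which chips, until it lies in the corner touching both. Keep the gripper off the tile (fingerprints spoil it), then stand the pestle upright in the wooden mortar and leave everything else where it is.

Things in the scene. Friction and masses are not known exactly. Their poses are not given: they have to be found in the camera images.
- reader: Spice colour reader, fixed. Flat grey bed 170 x 170 mm, surface 14 mm above the worktop. Two ledges, 12 mm wide, 12 mm above the bed: back ledge on its +x side, side ledge on its +y side, meeting in a square corner; -x and -y sides open. White housing, 70 mm deep, 45 mm high, behind the back ledge. Origin: centre of the bed's underside; ledge inner faces at +73 mm in x and y. Yaw up to 0.4 rad.
- back_ledge: The reader's back ledge, an aluminium bar 170 mm long, 12 mm wide and 12 mm high on the +x side of the bed, next to the housing. Origin: centre of its underside, on the bed; axes as the reader's; the tile meets its -x face. Fixed.
- side_ledge: The reader's side ledge, an aluminium bar 158 mm long, 12 mm wide and 12 mm high on the +y side of the bed. Origin: centre of its underside, on the bed; axes as the reader's; the tile meets its -y face. Fixed.
- reader_corner (a point): The inner corner of the two ledges, on the bed surface (73, 73, 14 mm from the reader's origin); axes as the reader's: +x into the back ledge, +y into the side ledge.
- tile: White glazed ceramic tile, 90 x 90 x 10 mm, about 190 g, loose on the bed, at first 10 to 45 mm short of each ledge and turned up to 0.2 rad from square. It slides on the bed under about 0.4 to 1 N (friction 0.24 to 0.36). Origin: centre of its underside; x and y along its edges; +x side goes against the back ledge, +y side against the side ledge.
- tile_corner (a point): The tile's +x, +y corner at its underside (45, 45, 0 mm from its origin): the corner that belongs in the reader's corner.
- pestle: Short pale wooden pestle, 106 mm tall, about 90 g, standing upright on its flat foot on the worktop. Round: foot 36 mm in diameter from 0 to 22 mm up, straight handle 24 mm in diameter from 36 to 88 mm up, knob 28 mm in diameter on top. Origin: centre of the foot's underside; z along its axis to the knob.
- mortar: Broad brown wooden mortar standing on the worktop, 55 mm high, 140 mm over the rim (wall 9 mm thick), with a flat inner floor about 80 mm across, 15 mm above its underside. Origin: centre of its underside. It may have changed places with the steel bowl.
- bowl: Bystander: thin shiny stainless steel bowl, 144 mm over the rim, 50 mm high. Origin: centre of its underside.
- dish: Bystander: low brown ceramic dish, 110 mm across, 28 mm high. Origin: centre of its underside.
- scoop: Bystander: turquoise plastic scoop, 165 mm long, 56 mm wide, 33 mm high. Origin: underside, where the handle meets the pan; +x towards the pan.
- jar: Bystander: small amber glass jar with steel cap, 54 mm in diameter, 85 mm tall. Origin: centre of its underside.
- shaker: Bystander: small plain steel shaker, 40 mm in diameter, 65 mm tall. Origin: centre of its underside.
Not all that is in view belongs to the job. What is shaped like the pestle but red is not meant.

How it is judged:
On the way, in this order (a step that is already met when the one before it is completed fails the run):
1. the pestle is held clear of the worktop (height (world z) of pestle above 0.012 m and contact force between the fingers and pestle above 1 N), for 0.2 s.
2. held in the gripper, the pestle presses the tile square against the back ledge with at least 3 N (x of tile_corner in the frame of reader_corner above -0.0015 m and angle between the x axis of tile and the x axis of reader, either way round below 0.02 rad and contact force between tile and back_ledge above 3 N and contact force between pestle and tile above 1 N and contact force between the fingers and pestle above 1 N), for 0.1 s.
3. held in the gripper, the pestle presses the tile square against the side ledge with at least 3 N (y of tile_corner in the frame of reader_corner above -0.0015 m and angle between the x axis of tile and the x axis of reader, either way round below 0.02 rad and contact force between tile and side_ledge above 3 N and contact force between pestle and tile above 1 N and contact force between the fingers and pestle above 1 N), for 0.1 s.
At the end, for the whole second after the job is handed in: Tile flat and at rest on the bed, its corner within 1.5 mm of both ledges, edges parallel to them within 0.02 rad; pestle released, at rest and upright (within 0.2 rad) on the mortar's floor, within 45 mm of its centre; mortar upright on the worktop (x of tile_corner in the frame of reader_corner above -0.0015 m and y of tile_corner in the frame of reader_corner above -0.0015 m and angle between the x axis of tile and the x axis of reader, either way round below 0.02 rad and z of tile_corner in the frame of reader_corner below 0.002 m and angle between tile's own z axis and vertical below 0.03 rad and linear speed of tile below 0.01 m/s and horizontal distance between pestle and mortar below 0.045 m and z of pestle in the frame of mortar between 0.01 and 0.025 m and angle between pestle's own z axis and vertical below 0.2 rad and angle between mortar's own z axis and vertical below 0.05 rad and height (world z) of mortar below 0.01 m and linear speed of pestle below 0.02 m/s); the robot touches nothing.
It fails at once if the gripper or arm touches the tile (contact force between any of the fingers, the arm and tile above 0.3 N).
It fails at once if the pestle presses on the tile with more than 8 N (contact force between pestle and tile above 8 N).
It fails at once if a bystander is pushed more than 30 mm from its place (distance of any of bowl, dish, scoop, jar, shaker from where it was at the start of the episode above 0.03 m).
It also fails if it takes over 72 s, if anything falls off the work surface, if the arm or the gripper's body presses on something with over 40 N, if the wrist force passes 120 N, or if a joint passes its speed limit or range.

ROBOT

A 6-joint arm with a two-finger parallel gripper is mounted at the origin on the work surface. World frame = base frame: x ahead of the robot, y to its left, z up, the work surface at z = 0. Lengths are in m, angles in rad, forces in N, time in s.
With the tool pointing down it reaches from about 0.375 to 0.975 m from the base axis. Payload 3.8 kg.
Tool frame: the origin (TCP) lies at the very end of the fingers, on their centre line; the grasp point (between the pads) lies 19 mm behind it; z points along the fingers, y is the line along which they close (so a half turn about z gives the same grasp; the last joint's range is limited). The gripper opens to 85 mm and grips with 20 to 120 N. Pads are 22 mm wide; open, the fingers measure 114 mm over their backs; the gripper's body (76 mm by 85 mm) begins 54 mm behind the grasp point. The pads swing forward as they close: fully open they stand 13 mm farther back than shut.
Start: joints at [-0.037, 0.264, 1.604, -0, 1.274, -0.037], TCP at [0.675, -0, 0.206] pointing down, gripper open.
Joint ranges: [-2.63, 2.63], [-0.94, 2.18], [0.31, 2.57], [-1.31, 4.45], [0, 2.66], [-2.55, 2.55]. Speed limits (rad/s): [2.57, 2.57, 3.14, 3.14, 3.14, 3.14].

INTERFACE

Orientations are given as a rotation vector (axis times angle).
In Python, from workcell import monitor, viewer, job gives the robot as it stands. The module is installed in compiled form; this text tells all that it offers.
- The arm moves only by the tool step_arm, never from a script. Its argument "series" is one flat list of numbers, 4 for each row, row after row: the shift along the tool's x, y, z in m, then the turn about the tool's z in rad. A call has 1 to 8 rows; each row is the pose to reach, as a shift and turn from the pose commanded when the call began, along the tool's axes at that moment; what a row does not reach only later rows make up. A row lasts 1/8 s, in which the tool goes at most 62.5 mm and 10.7 degrees, less where a joint would pass 70% of its speed; a pose out of reach is approached as far as the arm can. A call with a gripper value outside its range is refused whole. "gripper" is the opening, from 0 (shut) to 1 (fully open), set as the call begins (left out, the last holds). The fingers move at their own pace and stop on an object; "newtons" is the grip in N (left out, the last holds). Time passes only in rows, so rows that repeat a pose let the fingers close. It gives the time, the measured TCP pose, the force, the opening and the grip force at its end, in the units of the state.
- monitor.read_state(): the state, without advancing time (a new reading comes with each control period).
- viewer.read_camera(name): name is "scene" or "side" or "wrist"; returns a dict with "image" (480x640x3 uint8, red, green, blue), "intrinsics" (3x3 intrinsics, pixels), "T" (4x4, takes a point from camera to world coordinates); the wrist camera has in their place "hand_eye" (4x4, takes a point from camera to tool coordinates, whose origin is the TCP and whose axes are the flange's). Camera axes: x right, y up, looking along -z (the intrinsics and any distortion apply to the point x, -y, -z); pixel columns grow to the right and rows downward; lengths in m; the calibration is good to about 2 mm. The wrist camera is an equidistant fisheye: a pixel r from the principal point sees the ray r / f radians off the axis. A picture is of the moment at which its call begins: read the wrist's pose just before it. There is no depth.
- job.finish_job(): hands the job in; it is judged then, once.
Trained networks look in a picture, given as the dict that the camera call returned (one of the last four; its "shot" number tells which), for a name from the list of things; names that differ only in an ending like _2 or _b are one class to them, and where a whole thing is asked for, a point or a joint stands for the part that bears it (a point fixed in the world has none). Each returns a list of dicts, best first, with "score" (0 to 1); they miss things now and then, are a little off and sometimes report something else, mostly with a low value. They report only what shows in the picture. A call takes as long as a camera call. They do not tell look-alikes from the thing itself.
- viewer.boxes_of(picture, label): "extent" ([centre column, centre row, width, height] in pixels, round what is visible of it).
- viewer.spot_point(picture, label): "point" ([column, row] in pixels: a listed point, or the origin of a listed thing).
The state is a dict: "time": time; "q": joint angles; "joint_vel": joint speeds; "joint_torque": joint torques, N m; "tool_pos": TCP position; "tcp_rot": TCP orientation; "wrist_force": force on the tool from outside, world axes, zero at the start; "torque": the same for the moment, N m; "width": opening from 0.0 (shut) to 1.0 (fully open); "grip_force": force on a finger pad.
Only numpy, scipy, OpenCV 4.12 (cv2) and the standard library are available. Lean on these libraries where they do the work, as an engineer would, in place of code of your own. Each camera call takes 0.05 s, during which the arm holds its last target. There are 200 camera calls.

## Working session

There is one attempt and no reset: what is moved stays moved. The work goes in short steps, Python scripts to look and compute and a tool call to move; the robot and the scene stay as the last step left them, time stands still between calls to the robot, and variables do not carry over. Pictures are saved under pics/ and viewed, at most 14 in all, crops included, and the job is handed in when it is done.

Besides the shell and the picture viewer there is one more tool, called after "Emit:" by a JSON object that holds its "method" and its "body", one argument or row to a line. step_arm: Moves the arm, as the interface text tells. Its arguments: {"type":"object","properties":{"series":{"type":"array"},"gripper":{"type":"number"},"newtons":{"type":"number"}},"required":["series"]}

```bash
mkdir -p pics; cat > h.py <<'E'
import numpy as np, cv2
from scipy.spatial.transform import Rotation as R
from workcell import monitor, viewer, job
def px2world(p,col,row,z):
    K=p["intrinsics"];T=p["T"]
    d=np.array([(col-K[0][2])/K[0][0],-(row-K[1][2])/K[1][1],-1.]);d=T[:3,:3]@d;o=T[:3,3]
    return o+d*(z-o[2])/d[2]
def world2px(p,X):
    T=p["T"];K=p["intrinsics"];c=T[:3,:3].T@(np.array(X)-T[:3,3])
    return np.array([K[0][0]*c[0]/-c[2]+K[0][2],K[1][1]*-c[1]/-c[2]+K[1][2]])
def wristT(p,s):
    T=np.eye(4);T[:3,:3]=R.from_rotvec(s["tcp_rot"]).as_matrix();T[:3,3]=s["tool_pos"]
    return T@p["hand_eye"]
def wpx2world(p,s,col,row,z):
    K=p["intrinsics"];T=wristT(p,s)
    x=(col-K[0][2])/K[0][0];y=(row-K[1][2])/K[1][1];th=np.hypot(x,y)
    k=np.sin(th)/max(th,1e-9)
    d=T[:3,:3]@np.array([x*k,-y*k,-np.cos(th)]);o=T[:3,3]
    return o+d*(z-o[2])/d[2]
def wworld2px(p,s,X):
    T=wristT(p,s);K=p["intrinsics"];c=T[:3,:3].T@(np.array(X)-T[:3,3])
    v=np.array([c[0],-c[1],-c[2]]);r=np.hypot(v[0],v[1]);th=np.arctan2(r,v[2])
    return np.array([K[0][0]*th*v[0]/r+K[0][2],K[1][1]*th*v[1]/r+K[1][2]])
def save(p,n): cv2.imwrite("pics/"+n,cv2.cvtColor(np.asarray(p["image"]),cv2.COLOR_RGB2BGR))
E
python3 - <<'E'
from h import *
np.set_printoptions(precision=3,suppress=True)
s=monitor.read_state();print({k:np.round(v,3) for k,v in s.items()})
for n in ("scene","side"):
    p=viewer.read_camera(n);save(p,n+"0.png");print(n,np.array(p["T"]).round(3).tolist(),np.array(p["intrinsics"]).tolist(),[k for k in p])
    for l in ("pestle","mortar","bowl","tile","tile_corner","reader","reader_corner","back_ledge","side_ledge","jar","shaker","dish","scoop"):
        sp=viewer.spot_point(p,l); print(l,[(np.round(a["point"]),round(a["score"],2),px2world(p,*a["point"],{"tile":.014,"tile_corner":.014,"reader_corner":.014,"back_ledge":.014,"side_ledge":.014}.get(l,0)).round(3)) for a in sp[:3]])
E
```

```text
{'time': np.float64(0.0), 'q': array([-0.037,  0.265,  1.605,  0.   ,  1.274, -0.037]), 'joint_vel': array([-0.001, -0.001, -0.001, -0.001, -0.   ,  0.002]), 'joint_torque': array([  0.001, -51.512, -36.731,  -0.   ,   0.013,   0.   ]), 'tool_pos': array([0.674, 0.   , 0.205]), 'tcp_rot': array([-2.22 , -2.22 ,  0.002]), 'wrist_force': array([-0.548, -0.516, -0.494]), 'torque': array([ 0.04 , -0.001, -0.058]), 'grip_force': np.float64(0.0), 'width': np.float64(1.003)}
scene [[-0.453, -0.706, 0.545, 1.069], [0.892, -0.364, 0.269, 0.209], [0.009, 0.608, 0.794, 0.818], [0.0, 0.0, 0.0, 1.0]] [[454.47871952260954, 0.0, 318.17684179084955], [0.0, 454.47871952260954, 244.7867441840148], [0.0, 0.0, 1.0]] ['image', 'intrinsics', 'T', 'shot']
pestle [(array([253., 181.]), 0.91, array([ 0.4  , -0.307,  0.   ])), (array([270., 195.]), 0.89, array([ 0.423, -0.244,  0.   ])), (array([348., 265.]), 0.29, array([0.528, 0.015, 0.   ]))]
mortar [(array([211., 180.]), 0.73, array([ 0.449, -0.404,  0.   ])), (array([422., 246.]), 0.62, array([0.404, 0.143, 0.   ])), (array([444., 355.]), 0.55, array([0.
[... 2054 characters left out ...]
), 0.7, array([0.62 , 0.032, 0.014]))]
back_ledge [(array([355., 248.]), 0.7, array([ 0.645, -0.047,  0.014])), (array([323., 334.]), 0.44, array([ 0.42 , -0.246,  0.014]))]
side_ledge [(array([308., 245.]), 0.8, array([0.555, 0.025, 0.014])), (array([329., 265.]), 0.74, array([ 0.554, -0.066,  0.014])), (array([413., 347.]), 0.62, array([ 0.554, -0.374,  0.014]))]
jar [(array([415., 350.]), 0.87, array([ 0.563, -0.373,  0.   ]))]
shaker [(array([378., 382.]), 0.86, array([ 0.448, -0.399,  0.   ]))]
dish [(array([231., 245.]), 0.74, array([0.401, 0.141, 0.   ])), (array([410., 347.]), 0.25, array([ 0.561, -0.362,  0.   ]))]
scoop [(array([439., 303.]), 0.86, array([ 0.701, -0.295,  0.   ]))]
```

View pics/scene0.png

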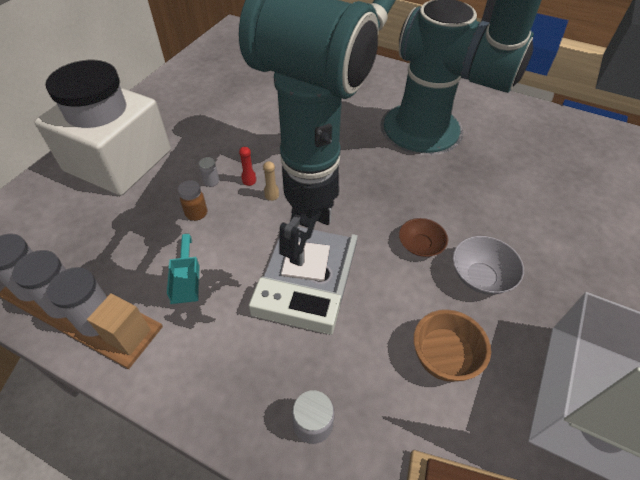

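View pics/side0.png

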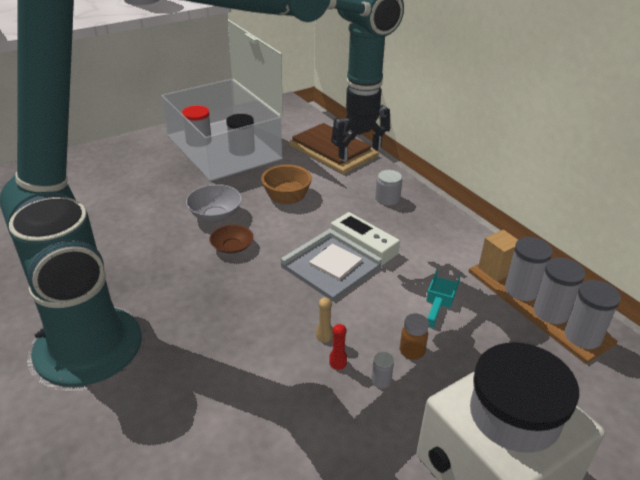

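Pestle-like things: the pale pestle at scene (270,183) and the red one at (248,167). I choose the pale one, at about (0.426, -0.243) m. The mortar is the brown bowl at scene (452,347), the steel bowl is at (487,267), and the brown dish is at (424,237). Next I go above the pestle and check it close up.

Emit:
{"method": "step_arm", "body": {
  "series": [-0.04, -0.04, 0, 0, -0.08, -0.08, 0, 0, -0.12, -0.122, 0, 0, -0.16, -0.163, 0, 0, -0.2, -0.204, 0, 0, -0.23, -0.235, 0, 0, -0.243, -0.248, 0, 0, -0.243, -0.248, 0, 0],
  "gripper": 1,
  "newtons": 100
}}

```text
time: 2.4
tool_pos: [0.4268, -0.2435, 0.2067]
tcp_rot: [2.223, 2.219, 0.001]
wrist_force: [0.5, 0.6, -0.1]
width: 1.0
grip_force: 0.0
```

```bash
python3 - <<'E'
from h import *
np.set_printoptions(precision=4,suppress=True)
s=monitor.read_state();p=viewer.read_camera("wrist");save(p,"w1.png")
print(s["tool_pos"],s["tcp_rot"],p["intrinsics"])
for l in ("pestle",):
    for a in viewer.spot_point(p,l)[:3]: print("spot",a["point"],a["score"],wpx2world(p,s,*a["point"],0.0))
    for a in viewer.boxes_of(p,l)[:3]: print("box",a["extent"],a["score"])
print("axis px",wworld2px(p,s,[s["tool_pos"][0],s["tool_pos"][1],0.1]),wworld2px(p,s,[s["tool_pos"][0],s["tool_pos"][1],0.0]))
E
```

```text
[ 0.4268 -0.2435  0.2067] [2.2235 2.2187 0.001 ] [[371.6483   0.     316.7262]
 [  0.     371.6483 237.9951]
 [  0.       0.       1.    ]]
spot [312.7, 197.2] 0.83 [ 0.422  -0.2404  0.    ]
spot [302.1, 266.1] 0.66 [ 0.4101 -0.316   0.    ]
spot [537.6, 245.3] 0.27 [ 0.693 -0.294  0.   ]
box [297.8, 287.9, 35.7, 65.7] 0.55
axis px [317.6851 225.9043] [317.406  200.1952]
```

View pics/w1.png

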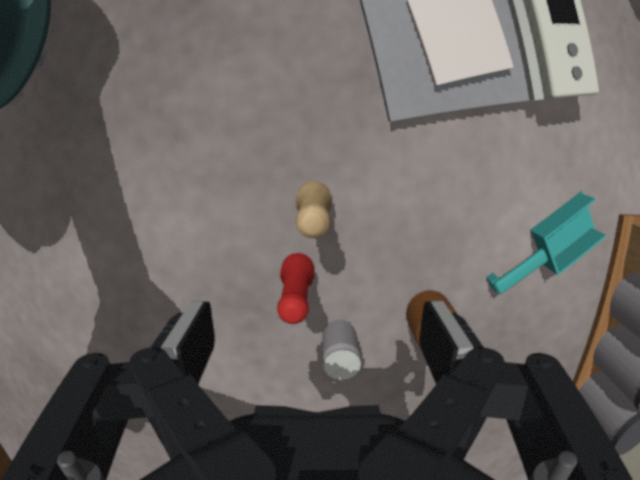

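The wrist picture shows the pale pestle with its foot at (313,197) and knob at (313,221), directly below the tool. The red one is apart from it, at (295,285). The pestle is at about (0.423, -0.240) m, so I correct the position, go down and grip.

Emit:
{"method": "step_arm", "body": {
  "series": [0.003, -0.004, 0.02, 0, 0.003, -0.004, 0.05, 0, 0.003, -0.004, 0.085, 0, 0.003, -0.004, 0.12, 0, 0.003, -0.004, 0.145, 0, 0.003, -0.004, 0.155, 0, 0.003, -0.004, 0.157, 0, 0.003, -0.004, 0.157, 0]
}}

```text
time: 3.55
tool_pos: [0.4241, -0.2403, 0.0504]
tcp_rot: [2.22, 2.221, 0.001]
wrist_force: [0.4, -0.2, -0.7]
width: 1.001
grip_force: 0.0
```

Emit:
{"method": "step_arm", "body": {
  "series": [0, 0, 0, 0, 0, 0, 0, 0, 0, 0, 0, 0, 0, 0, 0, 0, 0, 0, 0, 0, 0, 0, 0, 0, 0, 0, 0, 0],
  "gripper": 0,
  "newtons": 100
}}

```text
time: 4.42
tool_pos: [0.4237, -0.2404, 0.0502]
tcp_rot: [2.22, 2.22, 0.001]
wrist_force: [0.1, 0.3, 5.7]
width: 0.276
grip_force: 97.9
```

Emit:
{"method": "step_arm", "body": {
  "series": [0, 0, -0.005, 0, 0, 0, -0.015, 0, 0, 0, -0.035, 0, 0, 0, -0.06, 0, 0, 0, -0.075, 0, 0, 0, -0.08, 0, 0, 0, -0.08, 0, 0, 0, -0.08, 0]
}}

```text
time: 5.42
tool_pos: [0.4223, -0.2395, 0.1284]
tcp_rot: [-2.22, -2.22, 0.001]
wrist_force: [-0.5, -0.7, -0.7]
width: 0.273
grip_force: 98.1
```

```bash
python3 - <<'E'
from h import *
np.set_printoptions(precision=4,suppress=True)
s=monitor.read_state();print(s["tool_pos"],s["wrist_force"],s["width"],s["grip_force"])
for n in ("scene","side"):
    p=viewer.read_camera(n);save(p,n+"1.png")
    for l,z in (("pestle",.08),("tile",.014),("tile_corner",.014),("reader",0),("reader_corner",.014),("back_ledge",.014),("side_ledge",.014)):
        for a in viewer.spot_point(p,l)[:2]: print(n,l,np.round(a["point"],1),round(a["score"],2),px2world(p,*a["point"],z))
    u,v=world2px(p,[.58,-.03,.02]); im=np.asarray(p["image"]); 
    q=cv2.resize(im[int(v)-60:int(v)+60,int(u)-80:int(u)+80],None,fx=5,fy=5,interpolation=cv2.INTER_CUBIC);print("crop",int(u)-80,int(v)-60)
    cv2.imwrite(f"pics/{n}_crop.png",q[:,:,::-1])
E
```

```text
[ 0.4223 -0.2395  0.1284] [-0.5265 -0.7471 -0.7009] 0.27284859654863713 98.05346730281599
scene pestle [251.7 177.6] 0.91 [ 0.459  -0.2649  0.08  ]
scene pestle [272.7 171.2] 0.81 [ 0.4185 -0.2328  0.08  ]
scene tile [304.5 261.2] 0.85 [ 0.5707 -0.0693  0.014 ]
scene tile_corner [322.3 279.4] 0.77 [ 0.595 -0.014  0.014]
scene reader [336.8 298.5] 0.38 [0.6152 0.03   0.    ]
scene reader_corner [337.  297.3] 0.96 [0.6202 0.0323 0.014 ]
scene back_ledge [303.5 290.5] 0.5 [ 0.6372 -0.0364  0.014 ]
scene side_ledge [347.6 267.2] 0.75 [0.5423 0.0203 0.014 ]
scene side_ledge [337.8 297.4] 0.63 [0.6197 0.0338 0.014 ]
crop 238 209
side pestle [326.5 308.6] 0.73 [ 0.4288 -0.2417  0.08  ]
side pestle [338.8 364.9] 0.68 [ 0.3658 -0.3772  0.08  ]
side tile [332.9 261.6] 0.58 [ 0.5699 -0.0605  0.014 ]
side tile [231.6 242.6] 0.48 [0.3986 0.1334 0.014 ]
side tile_corner [410.8 348.2] 0.58 [ 0.5496 -0.3743  0.014 ]
side reader [329.2 264.5] 0.92 [ 0.5659 -0.0511  0.    ]
side reader_corner [214.3 212.1] 0.23 [0.4191 0.2746 0.014 ]
side back_ledge [352.  248.7] 0.74 [ 0.6375 -0.0444  0.014 ]
side side_ledge [307.5 247. ] 0.51 [0.5484 0.0192 0.014 ]
crop 249 191
```

View pics/side_crop.png

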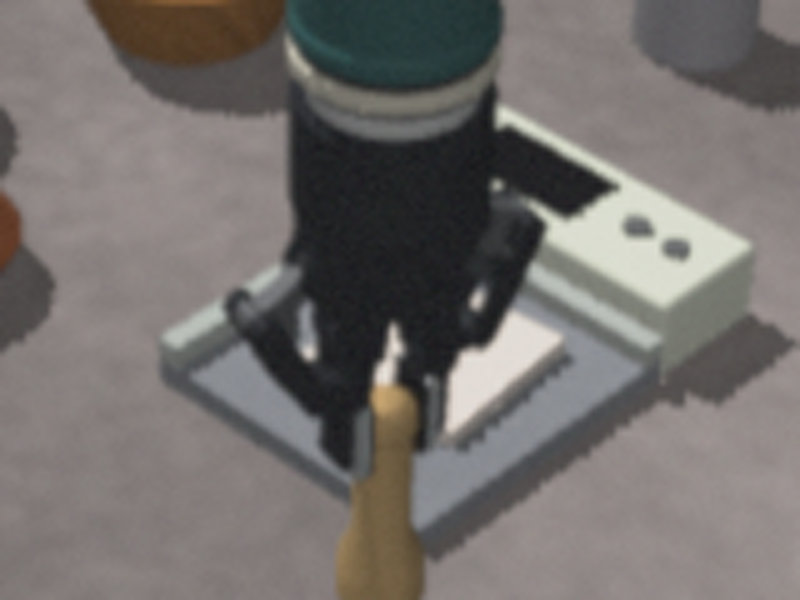

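The side crop shows the pestle hanging upright in the fingers, knob at crop (395,400), in front of the reader. The tile behind it is partly hidden. Now I measure the tile and reader by rectifying the unobstructed pictures to the plane.

```bash
cat >> h.py <<'E'
def rect(im,p,z,x0=.44,y0=-.18,sz=.26,px=.0005):
    n=int(sz/px);c=np.array([[0,0],[n,0],[n,n],[0,n]],np.float32)
    w=[[x0+a*px,y0+b*px,z] for a,b in c]
    H=cv2.getPerspectiveTransform(np.array([world2px(p,a) for a in w],np.float32),c)
    return cv2.warpPerspective(im,H,(n,n),flags=cv2.INTER_CUBIC)
def tile_from(im,p,z=.024,x0=.44,y0=-.18,px=.0005):
    r=rect(im,p,z); hsv=cv2.cvtColor(r,cv2.COLOR_RGB2HSV).astype(int); f=r.astype(int)
    m=((f.min(2)>185)&(f[:,:,0]>f[:,:,1]+2)).astype(np.uint8)
    m=cv2.morphologyEx(m,cv2.MORPH_OPEN,np.ones((9,9),np.uint8))
    k,l,st,ce=cv2.connectedComponentsWithStats(m)
    out=[]
    for i in range(1,k):
        if st[i,4]>3000:
            mm=(l==i).astype(np.uint8);cn=max(cv2.findContours(mm,0,2)[0],key=cv2.contourArea)
            (cx,cy),wh,a=cv2.minAreaRect(cn);out.append((round(x0+cx*px,4),round(y0+cy*px,4),np.round(np.array(wh)*px,4),round(a,2)))
    return r,out
E
python3 - <<'E'
from h import *
R_=[]
for n,f in (("scene","scene1.png"),("side","side0.png")):
    p=viewer.read_camera(n);im=cv2.imread("pics/"+f)[:,:,::-1].copy()
    r,o=tile_from(im,p);print(n,o,im[int(world2px(p,[.57,-.06,.024])[1]),int(world2px(p,[.57,-.06,.024])[0])])
    R_.append(rect(im,p,.014)[:,:,::-1])
q=cv2.resize(np.hstack(R_),(800,400));cv2.imwrite("pics/rect.png",q)
E
```

```text
scene [(0.5703, -0.0661, array([0.089 , 0.0889]), 18.2)] [217 207 200]
side [(0.5719, -0.0665, array([0.089 , 0.0887]), 18.43)] [222 215 209]
```

View pics/rect.png

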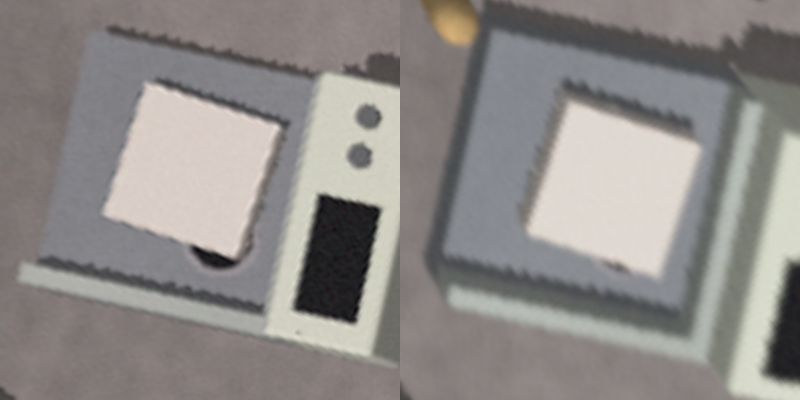

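The rectified views show the tile as a clean 89 mm square, turned about 18.3° (left view centre about (196,172)). The bed edges run at about 12.4°, so the tile is about 0.1 rad off square. I go to the open -x side and turn to the reader's axes, staying high.

Emit:
{"method": "step_arm", "body": {
  "series": [0.02, 0.01, 0, -0.02, 0.055, 0.025, 0, -0.07, 0.09, 0.041, 0, -0.13, 0.125, 0.057, 0, -0.18, 0.148, 0.067, 0, -0.21, 0.157, 0.072, 0, -0.217, 0.157, 0.072, 0, -0.217, 0.157, 0.072, 0, -0.217]
}}

```text
time: 7.32
tool_pos: [0.4946, -0.0838, 0.1293]
tcp_rot: [-1.969, -2.448, 0.001]
wrist_force: [0.2, -0.5, -1.7]
width: 0.276
grip_force: 98.1
```

Emit:
{"method": "step_arm", "body": {
  "series": [0, 0, 0.01, 0, 0, 0, 0.025, 0, 0, 0, 0.04, 0, 0, 0, 0.05, 0, 0, 0, 0.055, 0, 0, 0, 0.055, 0]
}}

```text
time: 8.07
tool_pos: [0.4948, -0.0829, 0.074]
tcp_rot: [-1.967, -2.448, 0.001]
wrist_force: [-1.0, 0.3, -0.6]
width: 0.276
grip_force: 98.1
```

```bash
cat >> h.py <<'E'
O=np.array([.5655,-.053]);yaw=.217
def toR(w): c,s_=np.cos(yaw),np.sin(yaw);return np.array([[c,s_],[-s_,c]])@(np.asarray(w)[:2]-O)
E
python3 - <<'E'
from h import *
np.set_printoptions(precision=4,suppress=True)
s=monitor.read_state();print(s["time"],s["tool_pos"],s["tcp_rot"],s["wrist_force"],"reader frame",toR(s["tool_pos"]), R.from_rotvec(s["tcp_rot"]).as_matrix())
V=[]
for n in ("scene","side"):
    p=viewer.read_camera(n);im=np.asarray(p["image"]);r,o=tile_from(im,p);print(n,o)
    u,v=world2px(p,[.53,-.06,.04]).astype(int);V.append(cv2.resize(im[v-70:v+50,u-50:u+50],(400,480),interpolation=cv2.INTER_CUBIC)[:,:,::-1])
cv2.imwrite("pics/pre.png",np.hstack(V))
E
```

```text
8.075 [ 0.4948 -0.0829  0.074 ] [-1.9673 -2.4484  0.0006] [-0.9864  0.3039 -0.6001] reader frame [-0.0755 -0.014 ] [[-0.2154  0.9765 -0.0008]
 [ 0.9765  0.2154  0.0002]
 [ 0.0003 -0.0008 -1.    ]]
scene [(0.5702, -0.0661, array([0.0892, 0.0892]), 18.2)]
side [(0.5719, -0.0664, array([0.0889, 0.0891]), 18.26)]
```

View pics/pre.png

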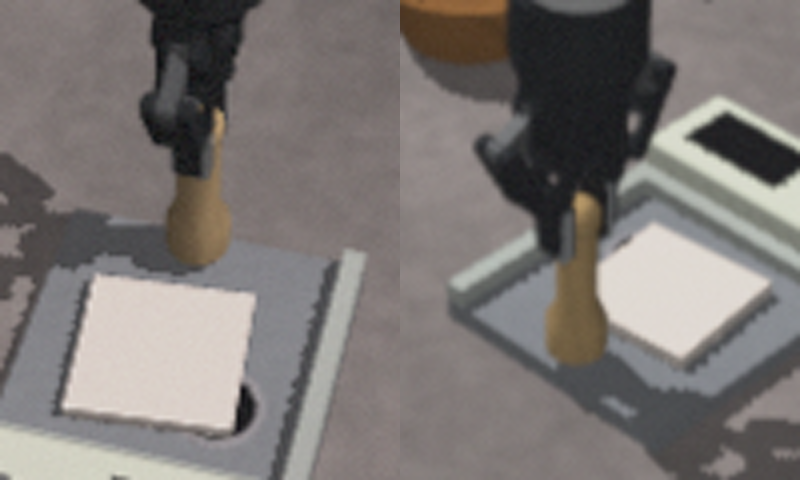

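Both views show the pestle upright in the grip (left (197,240), right (577,340)), facing the middle of the tile's -x side. Lower it to about 3.5 mm above the bed and begin the push.

Emit:
{"method": "step_arm", "body": {
  "series": [0.001, 0.003, 0.004, 0, 0.001, 0.007, 0.0065, 0, 0.001, 0.011, 0.0065, 0, 0.001, 0.014, 0.0065, 0, 0.001, 0.017, 0.0065, 0, 0.001, 0.02, 0.0065, 0, 0.001, 0.023, 0.0065, 0, 0.001, 0.026, 0.0065, 0]
}}

```text
time: 9.18
tool_pos: [0.5203, -0.0764, 0.0679]
tcp_rot: [-1.968, -2.449, 0.0]
wrist_force: [-0.7, 0.2, -0.5]
width: 0.276
grip_force: 98.2
```

Emit:
{"method": "step_arm", "body": {
  "series": [0, 0.001, 0, 0, 0, 0.002, 0, 0, 0, 0.003, 0, 0, 0, 0.004, 0, 0, 0, 0.005, 0, 0, 0, 0.005, 0, 0]
}}

```text
time: 9.93
tool_pos: [0.5252, -0.0753, 0.068]
tcp_rot: [1.968, 2.449, 0.0]
wrist_force: [-0.6, 0.2, -1.0]
width: 0.27
grip_force: 98.1
```

```bash
cat > chk.py <<'E'
from h import *
import sys
np.set_printoptions(precision=4,suppress=True)
s=monitor.read_state();M=R.from_rotvec(s["tcp_rot"]).as_matrix()
print(s["time"],s["tool_pos"],"tool-frame force",M.T@s["wrist_force"],"reader pos",toR(s["tool_pos"]))
for n in ("scene","side"):
    p=viewer.read_camera(n);im=np.asarray(p["image"]);r,o=tile_from(im,p)
    for a in o: print(n,a,"reader:",toR(a[:2]),"rel ang",np.radians(a[3])-yaw)
    if len(sys.argv)>1:
        r=rect(im,p,.02)[:,:,::-1]; cv2.imwrite(f"pics/{sys.argv[1]}_{n}.png",r)
if len(sys.argv)>1:
    a=[cv2.imread(f"pics/{sys.argv[1]}_{n}.png") for n in ("scene","side")];cv2.imwrite(f"pics/{sys.argv[1]}.png",cv2.resize(np.hstack(a),(800,400)))
E
python3 chk.py
```

```text
9.925 [ 0.5252 -0.0753  0.068 ] tool-frame force [ 0.3659 -0.5563  1.0313] reader pos [-0.0442 -0.0131]
scene (0.5884, -0.0624, array([0.0898, 0.0893]), 17.82) reader: [ 0.0203 -0.0141] rel ang 0.09401767270538955
side (0.5894, -0.0632, array([0.0884, 0.0886]), 17.65) reader: [ 0.0211 -0.0151] rel ang 0.09105061297699915
```

Emit:
{"method": "step_arm", "body": {
  "series": [0, 0.0007, 0, 0, 0, 0.0014, 0, 0, 0, 0.0021, 0, 0, 0, 0.0028, 0, 0, 0, 0.0035, 0, 0, 0, 0.004, 0, 0]
}}

```text
time: 10.78
tool_pos: [0.5283, -0.0743, 0.0677]
tcp_rot: [-1.967, -2.448, 0.001]
wrist_force: [-4.0, -0.8, 0.8]
width: 0.27
grip_force: 98.3
```

Emit:
{"method": "step_arm", "body": {
  "series": [0, 0.0004, 0, 0, 0, 0.0008, 0, 0, 0, 0.0012, 0, 0, 0, 0.0016, 0, 0, 0, 0.002, 0, 0]
}}

```text
time: 11.4
tool_pos: [0.5306, -0.074, 0.0678]
tcp_rot: [-1.967, -2.449, 0.001]
wrist_force: [-5.1, 1.3, -0.7]
width: 0.274
grip_force: 98.2
```

```bash
python3 chk.py
```

```text
11.4 [ 0.5306 -0.074   0.0678] tool-frame force [ 2.3594 -4.6929  0.7062] reader pos [-0.0386 -0.013 ]
scene (0.5916, -0.0611, array([0.0883, 0.0893]), 12.85) reader: [ 0.0237 -0.0135] rel ang 0.007274808881271355
side (0.5935, -0.0617, array([0.0889, 0.089 ]), 12.72) reader: [ 0.0255 -0.0145] rel ang 0.005005880853678729
```

Emit:
{"method": "step_arm", "body": {
  "series": [0, 0.0002, 0, 0, 0, 0.0002, 0, 0]
}}

```text
time: 11.75
tool_pos: [0.5308, -0.074, 0.0678]
tcp_rot: [-1.967, -2.448, 0.001]
wrist_force: [-5.3, 1.6, -1.5]
width: 0.27
grip_force: 98.2
```

```bash
python3 chk.py press1
```

```text
11.75 [ 0.5308 -0.074   0.0678] tool-frame force [ 2.7264 -4.8048  1.5253] reader pos [-0.0384 -0.013 ]
scene (0.5917, -0.0611, array([0.0879, 0.0894]), 12.92) reader: [ 0.0238 -0.0136] rel ang 0.008496539357667365
side (0.5935, -0.0617, array([0.0888, 0.089 ]), 12.72) reader: [ 0.0255 -0.0145] rel ang 0.005005880853678729
```

View pics/press1.png

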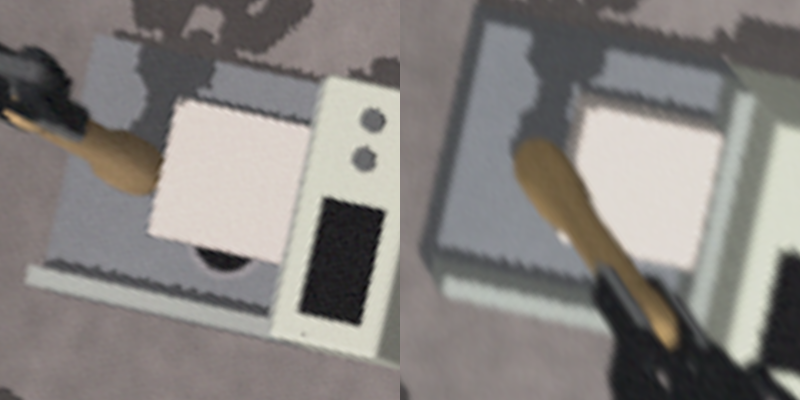

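Emit:
{"method": "step_arm", "body": {
  "series": [0, 0.0003, 0, 0, 0, 0.0003, 0, 0]
}}

```text
time: 12.1
tool_pos: [0.531, -0.074, 0.0678]
tcp_rot: [-1.967, -2.448, 0.001]
wrist_force: [-5.6, 0.9, -0.0]
width: 0.276
grip_force: 98.2
```

```bash
python3 chk.py
```

```text
12.1 [ 0.531  -0.074   0.0678] tool-frame force [ 2.0956 -5.3204  0.0139] reader pos [-0.0382 -0.013 ]
scene (0.5915, -0.0611, array([0.0881, 0.0893]), 12.65) reader: [ 0.0236 -0.0135] rel ang 0.003784150377282691
side (0.5936, -0.0617, array([0.0888, 0.0891]), 12.53) reader: [ 0.0256 -0.0145] rel ang 0.0016897552748894873
```

```bash
python3 - <<'E'
from h import *
for n,f in (("scene","scene1.png"),("side","side0.png")):
  p=viewer.read_camera(n);im=cv2.imread("pics/"+f)[:,:,::-1].copy()
  for z in (.014,.026):
    g=cv2.GaussianBlur(cv2.cvtColor(rect(im,p,z),cv2.COLOR_RGB2GRAY),(0,0),2)
    L=cv2.createLineSegmentDetector().detect(g)[0][:,0]*.0005
    for a in sorted(L,key=lambda a:-np.hypot(a[2]-a[0],a[3]-a[1]))[:12]:
        l=np.hypot(a[2]-a[0],a[3]-a[1]); 
        if l<.06: continue
        ang=np.degrees(np.arctan2(a[3]-a[1],a[2]-a[0]))%90
        m=toR([.44+(a[0]+a[2])/2,-.18+(a[1]+a[3])/2]); print(n,z,"len",round(l,3),"ang",round(ang,2),"mid reader",m.round(4))
E
```

```text
scene 0.014 len 0.16 ang 12.61 mid reader [-0.0185  0.0663]
scene 0.014 len 0.156 ang 12.53 mid reader [-0.0197  0.0789]
scene 0.014 len 0.135 ang 12.62 mid reader [-0.0085 -0.0907]
scene 0.014 len 0.094 ang 18.57 mid reader [-0.0086  0.0297]
scene 0.014 len 0.09 ang 18.19 mid reader [-0.0007 -0.0615]
scene 0.014 len 0.089 ang 18.31 mid reader [-0.0503 -0.0208]
scene 0.014 len 0.087 ang 18.04 mid reader [ 0.0406 -0.0116]
scene 0.014 len 0.087 ang 12.26 mid reader [0.1352 0.0333]
scene 0.014 len 0.077 ang 12.77 mid reader [0.0791 0.0194]
scene 0.014 len 0.077 ang 12.6 mid reader [0.1211 0.0197]
scene 0.026 len 0.157 ang 12.63 mid reader [-0.0102  0.0675]
scene 0.026 len 0.154 ang 12.53 mid reader [-0.0112  0.0799]
scene 0.026 len 0.133 ang 12.65 mid reader [ 0.0001 -0.0872]
scene 0.026 len 0.092 ang 18.57 mid reader [-0.0002  0.0314]
scene 0.026 len 0.089 ang 18.19 mid reader [ 0.0072 -0.0584]
scene 0.026 len 0.088 ang 18.3 mid reader [-0.0414 -0.0182]
scene 0.026 len 0.086 ang 18.13 mid reader [ 0.0482 -0.0093]
scene 0.026 len 0.076 ang 12.77 mid reader [0.0861 0.0218]
scene 0.026 le
[... 411 characters left out ...]
len 0.087 ang 18.13 mid reader [-0.0333 -0.0125]
side 0.014 len 0.086 ang 18.03 mid reader [ 0.0575 -0.0011]
side 0.014 len 0.076 ang 12.7 mid reader [0.1326 0.051 ]
side 0.026 len 0.166 ang 12.62 mid reader [0.1    0.0085]
side 0.026 len 0.156 ang 12.68 mid reader [-0.0093  0.0667]
side 0.026 len 0.155 ang 12.73 mid reader [ 0.0705 -0.0121]
side 0.026 len 0.143 ang 12.6 mid reader [-0.0973 -0.0265]
side 0.026 len 0.107 ang 12.74 mid reader [ 0.0048 -0.0998]
side 0.026 len 0.087 ang 18.18 mid reader [-0.0436 -0.0218]
side 0.026 len 0.085 ang 18.04 mid reader [ 0.0461 -0.011 ]
side 0.026 len 0.075 ang 12.62 mid reader [0.1202 0.0407]
side 0.026 len 0.068 ang 18.52 mid reader [-0.005  -0.0629]
```

The reader's yaw from the lines is 12.63° and the tile sits at 12.5–12.7°. Its +x edge coincides with the ledge face at 5.3 N, so the back press is done. Now back off, lift, and go round to the -y side.

Emit:
{"method": "step_arm", "body": {
  "series": [0, -0.002, 0, 0, 0, -0.007, 0, 0, 0, -0.014, -0.003, 0, 0, -0.02, -0.015, 0, 0, -0.02, -0.035, 0, -0.015, -0.02, -0.045, 0, -0.04, -0.015, -0.045, 0, -0.065, 0, -0.045, 0]
}}

```text
time: 13.3
tool_pos: [0.5459, -0.1392, 0.114]
tcp_rot: [1.967, 2.447, 0.0]
wrist_force: [0.5, -0.1, -0.5]
width: 0.278
grip_force: 98.3
```

Emit:
{"method": "step_arm", "body": {
  "series": [-0.012, 0.015, 0, 0, -0.016, 0.04, 0, 0, -0.016, 0.058, 0, 0, -0.016, 0.065, 0, 0, -0.016, 0.065, 0.01, 0, -0.016, 0.065, 0.025, 0, -0.016, 0.065, 0.035, 0, -0.016, 0.065, 0.035, 0]
}}

```text
time: 14.3
tool_pos: [0.6105, -0.1387, 0.076]
tcp_rot: [-1.966, -2.446, 0.002]
wrist_force: [0.2, 1.1, -0.6]
width: 0.275
grip_force: 98.3
```

```bash
sed -i 's/yaw=.217/yaw=.2205/' h.py; python3 chk.py pre2
```

```text
14.3 [ 0.6105 -0.1387  0.076 ] tool-frame force [1.0306 0.4472 0.5576] reader pos [ 0.0251 -0.0934]
scene (0.5918, -0.0612, array([0.0887, 0.0894]), 12.72) reader: [ 0.0239 -0.0138] rel ang 0.001505880853678726
side (0.5935, -0.0616, array([0.0893, 0.0894]), 12.53) reader: [ 0.0254 -0.0145] rel ang -0.0018102447251105158
```

View pics/pre2.png

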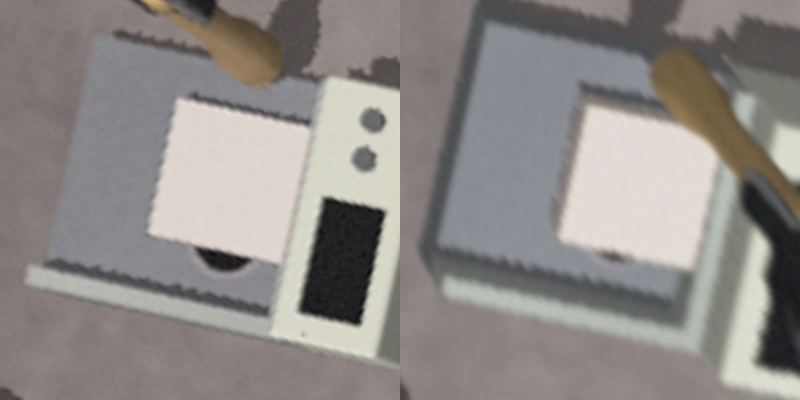

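Views show the tile flush at the back ledge, with the pestle at its -y side (left view foot (250,60)), lined up with the tile's middle. Lower it and push along the ledge.

Emit:
{"method": "step_arm", "body": {
  "series": [0.002, 0, 0.005, 0, 0.005, 0, 0.0085, 0, 0.009, 0.0005, 0.0085, 0, 0.012, 0.001, 0.0085, 0, 0.015, 0.001, 0.0085, 0, 0.018, 0.001, 0.0085, 0, 0.021, 0.001, 0.0085, 0, 0.024, 0.001, 0.0085, 0]
}}

```text
time: 15.4
tool_pos: [0.6083, -0.1154, 0.0696]
tcp_rot: [1.968, 2.448, -0.0]
wrist_force: [-0.3, -1.3, -0.7]
width: 0.271
grip_force: 98.4
```

Emit:
{"method": "step_arm", "body": {
  "series": [0.003, 0, 0, 0, 0.006, 0, 0, 0, 0.009, 0.0005, 0, 0, 0.012, 0.0005, 0, 0, 0.015, 0.0005, 0, 0, 0.018, 0.0005, 0, 0, 0.02, 0.0005, 0, 0, 0.02, 0.0005, 0, 0]
}}

```text
time: 16.4
tool_pos: [0.6042, -0.0956, 0.0694]
tcp_rot: [-1.967, -2.449, 0.0]
wrist_force: [0.3, -1.3, -1.8]
width: 0.276
grip_force: 98.3
```

```bash
python3 chk.py
```

```text
16.4 [ 0.6042 -0.0956  0.0694] tool-frame force [-1.3222 -0.0229  1.8169] reader pos [ 0.0285 -0.05  ]
scene (0.5857, -0.036, array([0.0898, 0.0894]), 13.5) reader: [0.0234 0.0122] rel ang 0.015119449019234482
side (0.587, -0.0371, array([0.089 , 0.0879]), 13.92) reader: [0.0245 0.0108] rel ang 0.022449831877610682
```

Emit:
{"method": "step_arm", "body": {
  "series": [0.001, 0, 0, 0, 0.002, 0, 0, 0, 0.003, 0, 0, 0, 0.004, 0, 0, 0, 0.005, 0, 0, 0, 0.006, 0, 0, 0, 0.007, 0, 0, 0, 0.0075, 0, 0, 0]
}}

```text
time: 17.5
tool_pos: [0.6027, -0.0884, 0.0695]
tcp_rot: [1.968, 2.449, -0.0]
wrist_force: [1.4, -1.2, -1.1]
width: 0.273
grip_force: 98.4
```

Emit:
{"method": "step_arm", "body": {
  "series": [0.0005, 0, 0, 0, 0.001, 0, 0, 0, 0.0013, 0, 0, 0, 0.0013, 0, 0, 0]
}}

```text
time: 18.0
tool_pos: [0.6024, -0.0872, 0.0695]
tcp_rot: [1.968, 2.449, 0.0]
wrist_force: [-0.4, -0.7, -0.3]
width: 0.273
grip_force: 98.4
```

```bash
python3 chk.py
```

```text
18.0 [ 0.6024 -0.0872  0.0695] tool-frame force [-0.5826 -0.4987  0.3305] reader pos [ 0.0286 -0.0414]
scene (0.5839, -0.0281, array([0.09  , 0.0889]), 13.87) reader: [0.0234 0.0203] rel ang 0.021577167251613488
side (0.5851, -0.0291, array([0.0889, 0.0881]), 13.94) reader: [0.0244 0.019 ] rel ang 0.022798897728009526
```

Emit:
{"method": "step_arm", "body": {
  "series": [0.0004, 0, 0, 0, 0.0008, 0, 0, 0, 0.0012, 0, 0, 0, 0.0012, 0, 0, 0]
}}

```text
time: 18.6
tool_pos: [0.6021, -0.0859, 0.0694]
tcp_rot: [-1.968, -2.449, -0.0]
wrist_force: [0.2, -0.8, -0.6]
width: 0.277
grip_force: 98.4
```

Emit:
{"method": "step_arm", "body": {
  "series": [0.0004, 0, 0, 0, 0.0008, 0, 0, 0, 0.0008, 0, 0, 0]
}}

```text
time: 18.98
tool_pos: [0.602, -0.0852, 0.0695]
tcp_rot: [-1.968, -2.449, 0.0]
wrist_force: [-0.3, -0.6, -0.8]
width: 0.271
grip_force: 98.4
```

```bash
python3 chk.py
```

```text
18.975 [ 0.602  -0.0852  0.0695] tool-frame force [-0.5549 -0.4621  0.7679] reader pos [ 0.0285 -0.0394]
scene (0.5835, -0.0263, array([0.0897, 0.0893]), 13.67) reader: [0.0234 0.0221] rel ang 0.018086508747624852
side (0.5846, -0.0273, array([0.0889, 0.0877]), 14.04) reader: [0.0243 0.0209] rel ang 0.024544226980003858
```

Emit:
{"method": "step_arm", "body": {
  "series": [0.0004, 0, 0, 0, 0.0008, 0, 0, 0, 0.0008, 0, 0, 0]
}}

```text
time: 19.45
tool_pos: [0.6019, -0.0845, 0.0695]
tcp_rot: [1.968, 2.449, -0.0]
wrist_force: [0.1, -1.2, -0.3]
width: 0.276
grip_force: 98.4
```

Emit:
{"method": "step_arm", "body": {
  "series": [0.0004, 0, 0, 0, 0.0008, 0, 0, 0, 0.0008, 0, 0, 0]
}}

```text
time: 19.82
tool_pos: [0.6017, -0.0837, 0.0696]
tcp_rot: [1.968, 2.449, -0.0]
wrist_force: [0.6, -2.6, 0.1]
width: 0.275
grip_force: 98.4
```

```bash
python3 chk.py
```

```text
19.825 [ 0.6017 -0.0837  0.0696] tool-frame force [-2.6628  0.0268 -0.1174] reader pos [ 0.0286 -0.0379]
scene (0.5835, -0.0263, array([0.0899, 0.0892]), 13.84) reader: [0.0234 0.0221] rel ang 0.021053568476015194
side (0.5846, -0.0273, array([0.0889, 0.0877]), 13.94) reader: [0.0243 0.0209] rel ang 0.022798897728009526
```

Emit:
{"method": "step_arm", "body": {
  "series": [0.0004, 0, 0, 0, 0.0008, 0, 0, 0, 0.0008, 0, 0, 0]
}}

```text
time: 20.3
tool_pos: [0.6016, -0.0829, 0.0696]
tcp_rot: [1.968, 2.449, 0.0]
wrist_force: [0.5, -1.9, -0.1]
width: 0.275
grip_force: 98.4
```

Emit:
{"method": "step_arm", "body": {
  "series": [0.0004, 0, 0, 0, 0.0006, 0, 0, 0, 0.0006, 0, 0, 0]
}}

```text
time: 20.68
tool_pos: [0.6015, -0.0823, 0.0696]
tcp_rot: [1.968, 2.449, 0.0]
wrist_force: [0.5, -2.1, 1.4]
width: 0.276
grip_force: 98.5
```

```bash
python3 chk.py
```

```text
20.675 [ 0.6015 -0.0823  0.0696] tool-frame force [-2.1683  0.0273 -1.3746] reader pos [ 0.0287 -0.0365]
scene (0.5834, -0.0265, array([0.0897, 0.0893]), 13.45) reader: [0.0233 0.0219] rel ang 0.014246784393237316
side (0.5846, -0.0273, array([0.0889, 0.0878]), 13.92) reader: [0.0243 0.0209] rel ang 0.022449831877610682
```

The side press stalls at about 2.2 N because the pestle swivels about the pad line, and the tile jams about 0.02 rad off square. I back off, turn the gripper 90° so the pads back the push, and press farther toward -x to square it.

Emit:
{"method": "step_arm", "body": {
  "series": [-0.003, 0, 0, 0, -0.01, 0, 0, 0, -0.018, 0, 0, 0, -0.02, 0, 0, 0]
}}

```text
time: 21.28
tool_pos: [0.6057, -0.1024, 0.0693]
tcp_rot: [-1.969, -2.448, -0.0]
wrist_force: [0.3, -0.0, -1.6]
width: 0.28
grip_force: 98.3
```

```bash
python3 chk.py pre3; python3 -c "
from h import *
print(monitor.read_state()['q'].round(3))"
```

```text
21.275 [ 0.6057 -0.1024  0.0693] tool-frame force [-0.0897  0.3041  1.5811] reader pos [ 0.0284 -0.0569]
scene (0.5833, -0.0262, array([0.0897, 0.0891]), 13.53) reader: [0.0232 0.0223] rel ang 0.015643047794832776
side (0.5845, -0.0273, array([0.089, 0.088]), 13.74) reader: [0.0242 0.0209] rel ang 0.01930823922402089
[-0.208  0.269  1.866  0.     1.008 -0.424]
```

View pics/pre3.png

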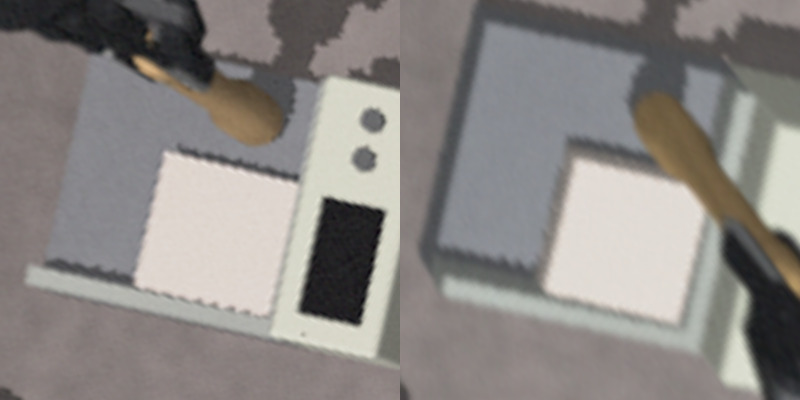

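The tile lies at the side ledge, slightly ccw (left view corners (167,152), (298,180)), and the pestle stands clear at (250,115). Turn and shift toward -x.

Emit:
{"method": "step_arm", "body": {
  "series": [0, -0.004, 0, 0.1, 0, -0.008, 0, 0.27, 0, -0.012, 0.001, 0.44, 0, -0.016, 0.0015, 0.61, 0, -0.02, 0.0015, 0.78, 0, -0.022, 0.0015, 0.95, 0, -0.022, 0.0015, 1.12, 0, -0.022, 0.0015, 1.29]
}}

```text
time: 22.38
tool_pos: [0.5841, -0.1063, 0.068]
tcp_rot: [-3.047, -0.765, 0.0]
wrist_force: [-0.7, 0.5, -0.7]
width: 0.276
grip_force: 98.3
```

Emit:
{"method": "step_arm", "body": {
  "series": [0, 0, 0, 0.17, 0, 0, 0, 0.275, 0, 0, 0, 0.275, 0, 0, 0, 0.275]
}}

```text
time: 22.88
tool_pos: [0.5841, -0.1065, 0.068]
tcp_rot: [-3.122, -0.352, 0.0]
wrist_force: [0.3, 0.3, -1.3]
width: 0.273
grip_force: 98.3
```

Emit:
{"method": "step_arm", "body": {
  "series": [0, -0.002, 0, 0, 0, -0.005, 0, 0, 0, -0.008, 0, 0, 0, -0.011, 0, 0, 0, -0.012, 0, 0, 0, -0.012, 0, 0]
}}

```text
time: 23.62
tool_pos: [0.5815, -0.0948, 0.068]
tcp_rot: [3.122, 0.35, 0.0]
wrist_force: [-1.4, -0.0, -0.7]
width: 0.275
grip_force: 98.3
```

```bash
python3 chk.py
```

```text
23.625 [ 0.5815 -0.0948  0.068 ] tool-frame force [-1.3531 -0.2756  0.6788] reader pos [ 0.0065 -0.0443]
scene (0.5833, -0.0265, array([0.0898, 0.0886]), 13.52) reader: [0.0232 0.022 ] rel ang 0.015468514869633354
side (0.5844, -0.0272, array([0.0888, 0.0879]), 13.82) reader: [0.0241 0.021 ] rel ang 0.02070450262561635
```

Emit:
{"method": "step_arm", "body": {
  "series": [0, -0.0007, 0, 0, 0, -0.0014, 0, 0, 0, -0.0021, 0, 0, 0, -0.0028, 0, 0, 0, -0.0028, 0, 0]
}}

```text
time: 24.35
tool_pos: [0.5809, -0.0921, 0.068]
tcp_rot: [3.122, 0.349, -0.0]
wrist_force: [-0.1, -0.4, -0.6]
width: 0.273
grip_force: 98.3
```

Emit:
{"method": "step_arm", "body": {
  "series": [0, -0.0004, 0, 0, 0, -0.0008, 0, 0, 0, -0.0008, 0, 0]
}}

```text
time: 24.72
tool_pos: [0.5808, -0.0915, 0.068]
tcp_rot: [3.122, 0.349, 0.0]
wrist_force: [-0.1, -0.4, -1.6]
width: 0.276
grip_force: 98.3
```

```bash
python3 chk.py
```

```text
24.725 [ 0.5808 -0.0915  0.068 ] tool-frame force [-0.2185  0.3452  1.5817] reader pos [ 0.0065 -0.0409]
scene (0.5833, -0.0263, array([0.0898, 0.0888]), 13.39) reader: [0.0232 0.0222] rel ang 0.013199586842040728
side (0.5843, -0.0272, array([0.0886, 0.0875]), 13.63) reader: [0.024  0.0211] rel ang 0.017388377046827136
```

Emit:
{"method": "step_arm", "body": {
  "series": [0, -0.0004, 0, 0, 0, -0.0008, 0, 0, 0, -0.0012, 0, 0, 0, -0.0012, 0, 0]
}}

```text
time: 25.32
tool_pos: [0.5804, -0.0903, 0.068]
tcp_rot: [3.122, 0.349, -0.0]
wrist_force: [0.4, -2.0, -0.8]
width: 0.278
grip_force: 98.4
```

Emit:
{"method": "step_arm", "body": {
  "series": [0, -0.0004, 0, 0, 0, -0.0008, 0, 0, 0, -0.0008, 0, 0]
}}

```text
time: 25.7
tool_pos: [0.5805, -0.0897, 0.0681]
tcp_rot: [3.121, 0.349, 0.001]
wrist_force: [0.1, -3.7, -0.0]
width: 0.274
grip_force: 98.5
```

```bash
python3 chk.py
```

```text
25.7 [ 0.5805 -0.0897  0.0681] tool-frame force [-0.685   3.6038  0.0357] reader pos [ 0.0066 -0.0391]
scene (0.5833, -0.0259, array([0.0896, 0.0882]), 12.47) reader: [0.0233 0.0226] rel ang -0.002857442276307104
side (0.5841, -0.0263, array([0.0883, 0.0881]), 12.7) reader: [0.024 0.022] rel ang 0.0011568150032798263
```

Square again at 3.6 N. I add a little to reach about 5 N.

Emit:
{"method": "step_arm", "body": {
  "series": [0, -0.0003, 0, 0, 0, -0.0005, 0, 0, 0, -0.0005, 0, 0]
}}

```text
time: 26.18
tool_pos: [0.5804, -0.0893, 0.0682]
tcp_rot: [3.121, 0.349, 0.001]
wrist_force: [0.5, -4.6, -0.5]
width: 0.279
grip_force: 98.6
```

```bash
python3 chk.py
```

```text
26.175 [ 0.5804 -0.0893  0.0682] tool-frame force [-0.5393  4.5921  0.5271] reader pos [ 0.0066 -0.0386]
scene (0.5831, -0.0258, array([0.0897, 0.0885]), 12.7) reader: [0.0231 0.0227] rel ang 0.0011568150032798263
side (0.5841, -0.0263, array([0.0883, 0.0881]), 12.7) reader: [0.024 0.022] rel ang 0.0011568150032798263
```

Emit:
{"method": "step_arm", "body": {
  "series": [0, -0.0003, 0, 0, 0, -0.0003, 0, 0, 0, -0.0003, 0, 0]
}}

```text
time: 26.65
tool_pos: [0.5804, -0.0891, 0.0682]
tcp_rot: [3.121, 0.349, 0.001]
wrist_force: [0.0, -4.9, 0.1]
width: 0.274
grip_force: 98.6
```

Emit:
{"method": "step_arm", "body": {
  "series": [0, 0.002, 0, 0, 0, 0.008, 0, 0, -0.008, 0.013, 0, 0, -0.03, 0.013, 0, 0, -0.055, 0.011, 0, 0, -0.066, 0, 0, 0, -0.066, -0.02, 0, 0, -0.066, -0.04, 0, 0]
}}

```text
time: 27.65
tool_pos: [0.5072, -0.0625, 0.0682]
tcp_rot: [-3.122, -0.349, -0.001]
wrist_force: [-0.4, 0.9, -0.1]
width: 0.274
grip_force: 98.5
```

Emit:
{"method": "step_arm", "body": {
  "series": [0, -0.013, 0, 0, 0, -0.019, 0, 0, 0, -0.021, 0, 0, 0.005, -0.021, 0, 0, 0.01, -0.021, 0, 0, 0.012, -0.021, 0, 0, 0.012, -0.021, 0, 0]
}}

```text
time: 28.52
tool_pos: [0.5142, -0.0413, 0.0679]
tcp_rot: [3.122, 0.349, -0.0]
wrist_force: [-0.5, 0.1, -0.1]
width: 0.27
grip_force: 98.5
```

```bash
python3 chk.py
```

```text
28.525 [ 0.5142 -0.0413  0.0679] tool-frame force [-0.4589 -0.2038  0.0949] reader pos [-0.0475  0.0227]
scene (0.5832, -0.0259, array([0.0892, 0.0878]), 12.68) reader: [0.0232 0.0226] rel ang 0.0008077491528809821
side (0.5844, -0.0264, array([0.0886, 0.0875]), 12.72) reader: [0.0243 0.0218] rel ang 0.001505880853678726
```

Emit:
{"method": "step_arm", "body": {
  "series": [0.0015, 0, 0, 0, 0.003, 0, 0, 0, 0.0045, 0, 0, 0, 0.006, 0, 0, 0, 0.007, 0, 0, 0, 0.0075, 0, 0, 0, 0.008, 0, 0, 0, 0.008, 0, 0, 0]
}}

```text
time: 29.62
tool_pos: [0.5217, -0.0393, 0.068]
tcp_rot: [-3.122, -0.349, 0.0]
wrist_force: [-0.3, 0.6, -1.3]
width: 0.276
grip_force: 98.5
```

Emit:
{"method": "step_arm", "body": {
  "series": [0.0004, 0, 0, 0, 0.0008, 0, 0, 0, 0.0012, 0, 0, 0, 0.0012, 0, 0, 0]
}}

```text
time: 30.12
tool_pos: [0.5228, -0.039, 0.0679]
tcp_rot: [-3.122, -0.349, 0.001]
wrist_force: [-0.1, -0.9, -0.6]
width: 0.277
grip_force: 98.5
```

```bash
python3 chk.py
```

```text
30.125 [ 0.5228 -0.039   0.0679] tool-frame force [-0.3338  0.8482  0.5705] reader pos [-0.0387  0.023 ]
scene (0.5831, -0.0259, array([0.0892, 0.0879]), 12.59) reader: [0.0231 0.0226] rel ang -0.0007630471739139277
side (0.5843, -0.0265, array([0.0885, 0.0875]), 12.8) reader: [0.0241 0.0217] rel ang 0.002902144255274186
```

Emit:
{"method": "step_arm", "body": {
  "series": [0.0005, 0, 0, 0, 0.001, 0, 0, 0, 0.0015, 0, 0, 0, 0.002, 0, 0, 0, 0.002, 0, 0, 0]
}}

```text
time: 30.85
tool_pos: [0.5248, -0.0386, 0.0679]
tcp_rot: [-3.122, -0.349, 0.0]
wrist_force: [-1.6, -1.1, 0.2]
width: 0.276
grip_force: 98.5
```

Emit:
{"method": "step_arm", "body": {
  "series": [0.0004, 0, 0, 0, 0.0008, 0, 0, 0, 0.0012, 0, 0, 0, 0.0012, 0, 0, 0]
}}

```text
time: 31.35
tool_pos: [0.5259, -0.0383, 0.0679]
tcp_rot: [-3.122, -0.349, 0.001]
wrist_force: [-2.1, -0.7, 0.3]
width: 0.277
grip_force: 98.6
```

```bash
python3 chk.py
```

```text
31.35 [ 0.5259 -0.0383  0.0679] tool-frame force [-2.2391  0.2066 -0.2947] reader pos [-0.0354  0.023 ]
scene (0.5838, -0.0258, array([0.0882, 0.0879]), 12.91) reader: [0.0238 0.0225] rel ang 0.00482200643246794
side (0.5854, -0.0264, array([0.0889, 0.0875]), 13.09) reader: [0.0252 0.0216] rel ang 0.007963599086057732
```

Emit:
{"method": "step_arm", "body": {
  "series": [0.0004, -0.0005, 0, 0, 0.0008, -0.001, 0, 0, 0.0012, -0.0015, 0, 0, 0.0012, -0.0015, 0, 0]
}}

```text
time: 31.95
tool_pos: [0.5267, -0.0366, 0.0679]
tcp_rot: [3.122, 0.349, -0.001]
wrist_force: [-1.8, -1.3, -1.3]
width: 0.271
grip_force: 98.5
```

Emit:
{"method": "step_arm", "body": {
  "series": [-0.002, 0, 0, 0, -0.006, 0, 0, 0, -0.012, 0, 0, 0, -0.018, 0, 0, 0, -0.022, 0, 0, 0, -0.022, 0, -0.01, 0, -0.022, 0, -0.035, 0, -0.022, 0, -0.06, 0]
}}

```text
time: 32.95
tool_pos: [0.5057, -0.0414, 0.1293]
tcp_rot: [3.122, 0.349, 0.001]
wrist_force: [0.7, -0.1, -0.5]
width: 0.281
grip_force: 98.5
```

```bash
python3 chk.py post; python3 - <<'E'
from h import *
for n in ("scene","side"):
    p=viewer.read_camera(n)
    for l,z in (("mortar",0),("mortar",0.055)):
        f=viewer.spot_point if z==0 else viewer.boxes_of
        for a in f(p,l)[:2]:
            print(n,l,a, px2world(p,*(a.get("point",a.get("extent"))[:2]),z))
E
```

```text
32.95 [ 0.5057 -0.0414  0.1293] tool-frame force [0.63   0.253  0.5305] reader pos [-0.0558  0.0244]
scene (0.5836, -0.0257, array([0.0877, 0.0877]), 12.53) reader: [0.0236 0.0227] rel ang -0.0018102447251105158
side (0.5854, -0.0263, array([0.0883, 0.087 ]), 12.72) reader: [0.0253 0.0217] rel ang 0.001505880853678726
scene mortar {'point': [446.5, 357.6], 'score': 0.69} [0.63710211 0.27241623 0.        ]
scene mortar {'point': [187.1, 265.5], 'score': 0.4} [ 0.6894623  -0.29648802  0.        ]
scene mortar {'extent': [453.0, 343.9, 79.7, 74.9], 'score': 0.75} [0.63521346 0.27080062 0.055     ]
scene mortar {'extent': [318.2, 271.5, 48.4, 42.3], 'score': 0.37} [ 0.60596023 -0.01852029  0.055     ]
side mortar {'point': [290.5, 195.3], 'score': 0.88} [0.64168553 0.25564183 0.        ]
side mortar {'extent': [278.6, 185.9, 36.3, 39.6], 'score': 0.91} [0.59590958 0.24017257 0.055     ]
```

View pics/post.png

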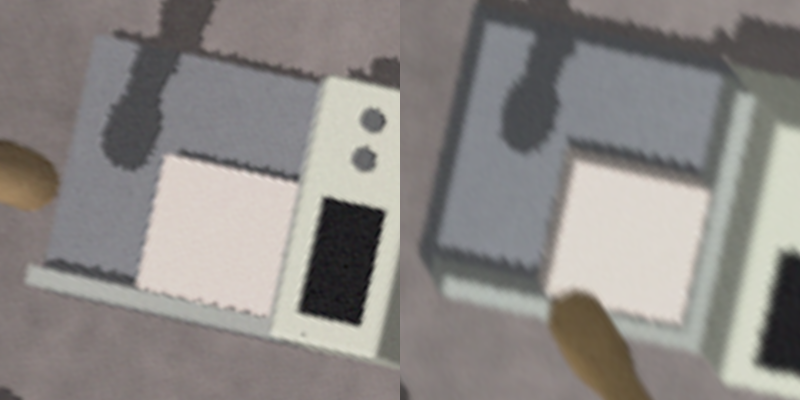

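The tile sits square in the corner (left view corners (165,153) to (270,315)), with both edges along the ledges. Now I carry the pestle to the mortar at about (0.636, 0.265).

Emit:
{"method": "step_arm", "body": {
  "series": [0, 0, -0.015, 0, 0.012, -0.017, -0.03, 0, 0.04, -0.056, -0.04, 0, 0.075, -0.105, -0.04, 0, 0.11, -0.153, -0.04, 0, 0.145, -0.202, -0.04, 0, 0.175, -0.244, -0.04, 0, 0.19, -0.265, -0.04, 0]
}}

```text
time: 34.35
tool_pos: [0.633, 0.262, 0.1684]
tcp_rot: [-3.121, -0.353, -0.001]
wrist_force: [-0.3, -0.2, 0.4]
width: 0.278
grip_force: 98.5
```

Emit:
{"method": "step_arm", "body": {
  "series": [0.004, -0.005, 0, 0, 0.004, -0.005, 0, 0, 0.004, -0.005, 0, 0]
}}

```text
time: 34.72
tool_pos: [0.6346, 0.2634, 0.1681]
tcp_rot: [3.122, 0.347, -0.001]
wrist_force: [0.2, 0.3, -2.0]
width: 0.276
grip_force: 98.5
```

```bash
python3 - <<'E'
from h import *
np.set_printoptions(precision=4,suppress=True)
s=monitor.read_state();p=viewer.read_camera("wrist");print(s["tool_pos"])
im=np.asarray(p["image"])
for l in ("mortar","pestle"):
    for a in viewer.spot_point(p,l)[:2]: print(l,a["point"],a["score"],wpx2world(p,s,*a["point"],0))
    for a in viewer.boxes_of(p,l)[:2]: print("box",l,np.round(a["extent"],1),a["score"],wpx2world(p,s,*a["extent"][:2],.055))
v=im.copy()
for z,c in ((.055,(255,0,0)),(.015,(0,255,0))):
    for t in np.linspace(0,2*np.pi,60):
        r=.07 if z>.03 else .04
        u=wworld2px(p,s,[.636+r*np.cos(t),.265+r*np.sin(t),z]); cv2.circle(v,tuple(int(k) for k in u),1,c,-1)
save({"image":v},"mort.png")
E
```

```text
[0.6346 0.2634 0.1681]
mortar [312.9, 210.3] 0.98 [0.6313 0.2662 0.    ]
box mortar [312.9 216.1 172.9 158.9] 0.89 [0.6393 0.2674 0.055 ]
box mortar [556.5 317.3  77.1  75.4] 0.66 [0.5936 0.0028 0.055 ]
pestle [316.8, 251.7] 0.74 [0.5925 0.2537 0.    ]
pestle [612.8, 416.6] 0.62 [ 0.4015 -0.3176  0.    ]
box pestle [622.  433.6  33.5  46.9] 0.67 [ 0.411  -0.2857  0.055 ]
box pestle [317.4 299.3  64.2 144.8] 0.63 [0.5699 0.2482 0.055 ]
```

View pics/mort.png

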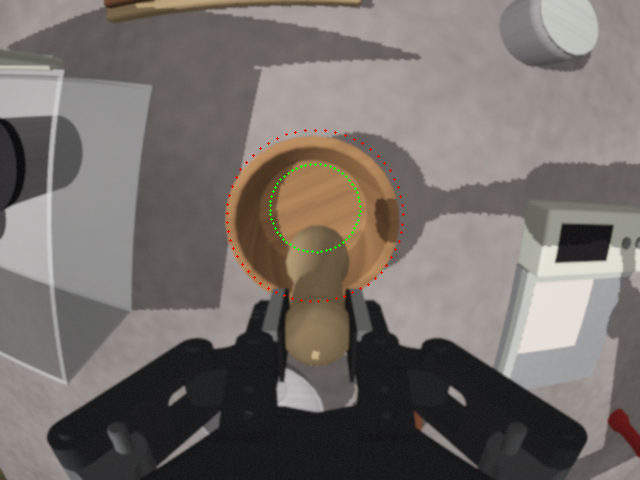

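The overlay (rim red, floor green) matches the mortar within about 3 mm. The pestle hangs nearly upright over it (foot (317,257)). Lower it in.

Emit:
{"method": "step_arm", "body": {
  "series": [-0.001, -0.002, 0.01, 0, -0.001, -0.003, 0.03, 0, -0.001, -0.003, 0.055, 0, -0.001, -0.003, 0.075, 0, -0.001, -0.003, 0.09, 0, -0.001, -0.003, 0.097, 0, -0.001, -0.003, 0.099, 0, -0.001, -0.003, 0.099, 0]
}}

```text
time: 35.98
tool_pos: [0.634, 0.2677, 0.0698]
tcp_rot: [-3.122, -0.349, -0.002]
wrist_force: [1.2, 0.9, -0.4]
width: 0.277
grip_force: 98.5
```

Emit:
{"method": "step_arm", "body": {
  "series": [0, 0, 0.001, 0, 0, 0, 0.002, 0, 0, 0, 0.002, 0]
}}

```text
time: 36.35
tool_pos: [0.6334, 0.2675, 0.0672]
tcp_rot: [-3.122, -0.349, -0.0]
wrist_force: [-1.0, -0.5, -0.8]
width: 0.276
grip_force: 98.5
```

Emit:
{"method": "step_arm", "body": {
  "series": [0, 0, 0.0007, 0, 0, 0, 0.0014, 0, 0, 0, 0.0014, 0]
}}

```text
time: 36.72
tool_pos: [0.6333, 0.2674, 0.0655]
tcp_rot: [3.122, 0.349, -0.0]
wrist_force: [0.0, -0.2, -0.9]
width: 0.274
grip_force: 98.5
```

Emit:
{"method": "step_arm", "body": {
  "series": [0, 0, 0.0007, 0, 0, 0, 0.001, 0, 0, 0, 0.001, 0]
}}

```text
time: 37.1
tool_pos: [0.6338, 0.2676, 0.0654]
tcp_rot: [-3.122, -0.349, -0.002]
wrist_force: [0.5, -0.3, 4.1]
width: 0.27
grip_force: 99.0
```

Emit:
{"method": "step_arm", "body": {
  "series": [0, 0, 0, 0, 0, 0, 0, 0, 0, 0, 0, 0, 0, 0, 0, 0, 0, 0, 0, 0, 0, 0, 0, 0],
  "gripper": 0.8,
  "newtons": 20
}}

```text
time: 37.85
tool_pos: [0.6333, 0.2674, 0.0646]
tcp_rot: [3.122, 0.349, 0.0]
wrist_force: [-0.3, -0.5, 0.1]
width: 0.8
grip_force: 0.0
```

Emit:
{"method": "step_arm", "body": {
  "series": [0, 0, -0.01, 0, 0, 0, -0.03, 0, 0, 0, -0.06, 0, 0, 0, -0.1, 0, 0, 0, -0.14, 0, 0, 0, -0.15, 0, 0, 0, -0.15, 0, 0, 0, -0.15, 0]
}}

```text
time: 38.85
tool_pos: [0.6323, 0.267, 0.2127]
tcp_rot: [3.121, 0.349, -0.005]
wrist_force: [-1.1, 0.3, -0.2]
width: 0.797
grip_force: 0.0
```

```bash
python3 chk.py; python3 - <<'E'
from h import *
s=monitor.read_state();p=viewer.read_camera("wrist")
c=[wworld2px(p,s,[.6335,.2675,z]) for z in (.015,.115)];print(c)
for a in viewer.spot_point(p,"pestle")[:2]: print(a["point"],a["score"],wpx2world(p,s,*a["point"],.015))
q=viewer.read_camera("side");u,v=world2px(q,[.634,.266,.05]).astype(int);print("gap",px2world(q,u,v,.05))
A=cv2.resize(np.asarray(p["image"])[90:330,200:440],(400,400));B=cv2.resize(np.asarray(q["image"])[v-40:v+40,u-40:u+40],(400,400))
save({"image":np.hstack([A,B])},"end.png")
E
```

```text
38.85 [0.6323 0.267  0.2127] tool-frame force [-0.9495 -0.5683  0.232 ] reader pos [0.1351 0.2977]
scene (0.5837, -0.0256, array([0.0891, 0.0885]), 12.4) reader: [0.0238 0.0228] rel ang -0.004079172752703142
side (0.5854, -0.0262, array([0.0884, 0.087 ]), 12.63) reader: [0.0253 0.0218] rel ang -6.491547311615609e-05
[array([316.46101919, 199.21361826]), array([316.43381163, 226.05504097])]
[601.5, 400.9] 0.6 [ 0.41236161 -0.29415286  0.015     ]
[314.0, 202.9] 0.56 [0.62927336 0.269073   0.015     ]
gap [0.63221164 0.26795202 0.05      ]
```

View pics/end.png

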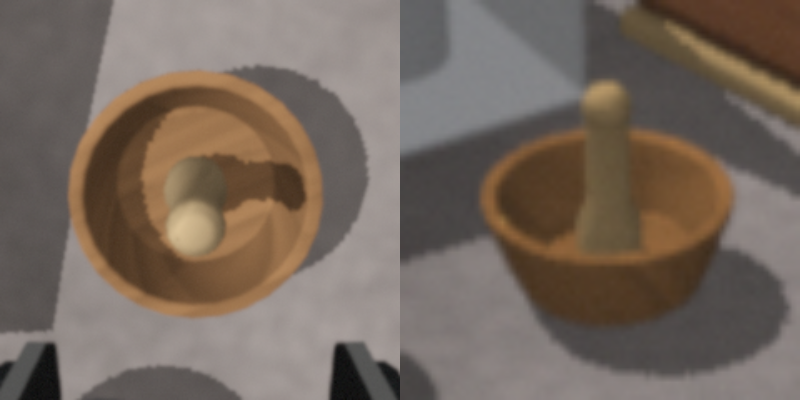

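The pestle stands upright in the mortar near its centre (left (195,190), right (608,170)), the gripper is clear and the tile is still square in the corner. I hand the job in.

```bash
python3 -c "
from workcell import job
print(job.finish_job())"
```

```text
the job is handed in; nothing more can be done
None
```

The job is handed in at about 39 s of 72, verdict not shown: the tile was pressed square to both ledges at about 5 N by wrist force (the first side press stalled at 2.2 N and was redone), a light third nudge closed the back gap, and the pestle stands upright in the mortar.

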